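# Sort tested batteries between pedal bin and stock tray

## Robot

A 6-joint arm with a two-finger parallel gripper is mounted at the origin on the work surface. World frame = base frame: x ahead of the robot, y to its left, z up, the work surface at z = 0. Lengths are in m, angles in rad, forces in N, time in s.
With the tool pointing down it reaches from about 0.4 to 0.825 m from the base axis. Payload 7 kg.
Tool frame: the origin (TCP) lies between the finger pads; the fingertips stand arm.tip_extent ahead of it and the grasp point (between the pads) lies 3 mm ahead of it (arm.tip_extent is the distance from the TCP to the fingertips, in m); z points along the fingers, y is the direction in which the jaws open and shut (so a half turn about z gives the same grasp; the last joint's range is limited). The gripper opens to 88 mm and grips with 3 to 60 N. Pads are 19 mm wide; open, the fingers measure 130 mm over their backs; the gripper's body (78 mm by 193 mm) begins 47 mm behind the grasp point.
Start: joints at [1.501, 0.359, 0.012, 0, -1.224, -0.288], TCP at [0.236, 0.632, 0.249] pointing down, gripper open.
Joint ranges: [-3.07, 3.07], [-1.43, 2.12], [-1.02, 1.25], [-3.03, 1.67], [-3.05, -0], [-3.03, 3.03]. Speed limits (rad/s): [2.39, 2.39, 3.01, 3.14, 3.14, 3.14].

## Interface

Orientations are given as [roll, pitch, yaw] about the fixed x, y, z axes, in that order (R = Rz(yaw) Ry(pitch) Rx(roll)).
In Python, from station import arm gives the robot as it stands.
- The arm moves only by the tool servo_tool, never from a script. Its argument "steps" is a list that holds one entry, the list of rows, each a list of 5 numbers: the finger opening in mm, from 0 to 87.6, then the shift along the tool's x, y, z in mm, then the turn about the tool's z in degrees. A call has 1 to 8 rows; each row shifts and turns the commanded pose from where the row before left it, along the tool's axes as they then stand; what a row does not reach is not made up. A row lasts 1/8 s, in which the tool goes at most 62.5 mm and 10.7 degrees, less where a joint would pass 70% of its speed; a pose out of reach is approached as far as the arm can. A call is refused whole if a number of a shift passes 62.5 or a number of a turn 10.7, either way. A call with a gripper value outside its range is refused whole. The fingers move at their own pace and stop on an object; "squeeze" is the grip in N (left out, the last holds). Time passes only in rows, so rows that do not move let the fingers close. It gives the time, the measured TCP pose, the force and the opening at its end, in the units of the state.
- arm.get_state(): the state, without advancing time (a new reading comes with each control period).
- arm.grab_frame(name): name is "scene" or "top" or "wrist"; returns a dict with "image" (400x640x3 uint8, red, green, blue), "z_map" (400x640 float32, m along the optical axis (not along the pixel's ray), 0 where there is no reading), "camera_matrix" (3x3 intrinsics, pixels), "rvec" (rotation vector, rad) and "tvec" (3), from world to camera coordinates, as OpenCV has them. Camera axes: x right, y down, z forward; pixel columns grow to the right and rows downward; lengths in m; the calibration is good to about 2 mm. A picture is of the moment at which its call begins.
- arm.job_done(): hands the job in, once; it reports no verdict.
Trained networks look in a picture, given as the dict that the camera call returned (one of the last four; its "shot" number tells which), for a name from the list of things; names that differ only in an ending like _2 or _b are one class to them, and where a whole thing is asked for, a point or a joint stands for the part that bears it (a point fixed in the world has none). Each returns a list of dicts, best first, with "p" (0 to 1); they miss things now and then, are a little off and sometimes report something else, mostly with a low value. They report only what shows in the picture. A call takes as long as a camera call. They do not tell look-alikes from the thing itself.
- arm.search_frame(picture, thing): "extent" ([left, top, right, bottom] in pixels, round what is visible of it).
- arm.cut_out(picture, thing): "mask" (400x640 bool, what is visible of it) and "extent" ([left, top, right, bottom] in pixels, round what is visible of it).
- arm.landmark_of(picture, thing): "xy" ([column, row] in pixels: a listed point, or the origin of a listed thing).
The state is a dict: "t": time; "q": joint angles; "qd": joint speeds; "joint_efforts": joint torques, N m; "eef_pos": TCP position; "ee_rot": TCP orientation; "force": force on the tool from outside, world axes, zero at the start; "moment": the same for the moment, N m; "width": finger opening in m.
Only numpy, scipy, OpenCV 4.12 (cv2) and the standard library are available. Lean on these libraries where they do the work, as an engineer would, in place of code of your own. Each camera call takes 0.05 s, during which the arm holds its last target. There are 200 camera calls.

## Task

Each bench tester has tested the batteries standing on it as one set: where its needle is left of the thick centre mark (seen from the robot) the whole set is spent and goes into the pedal bin, where it is right of the mark the set is good and is to stand upright on the floor of the white stock tray. Open the bin with its pedal until the lid stays open by itself, and when the spent batteries are in, ease the pedal back up so that the lid closes softly, without slamming; work the lid by the pedal only, without touching the lid itself. Leave the other things on the counter where they are.

Things in the scene. Friction and masses are not known exactly. Their poses are not given: they have to be found in the camera images.
- pedal (a joint): Bin pedal, rad: 0 up (lid shut), 0.28 down (lid open). Its hinge lies in the bin frame at x -30, z 45 mm. Lid angle = 6.25 x pedal angle. Pressing takes about 10 N at the pad; past 0.25 the lid goes over upright, leans back and stays open. To shut: draw the pedal up (2 to 4 N) past that point; then the lid's weight drives the pedal up and the lid slams unless the pedal is held back to the top
- pedal_pad (a point): Middle of the top of the pedal's foot pad: plate 58 mm long x 50 mm wide x 14 mm thick, free at both sides and in front, so it can be pinched across its 50 mm width from above; 61 mm before the bin's front wall, 140 mm from the pedal hinge; 76 mm above the counter when up (sloping up 0.16 rad outward), 37 mm when down (sloping down 0.12 rad). Its x axis points at the bin
- bin: Countertop take-back bin for batteries: brushed-steel box on a black plinth, 210 mm deep (x) x 270 mm wide (y) x 200 mm high to the rim, walls 5 mm, inner floor 55 mm above the counter, fixed to the counter. Origin: centre of its underside; its front with the pedal faces its -x
- bin_lid (a joint): Hinge of the bin's lid along the back (+x) edge of the rim, rad: 0 = shut, 1.75 = wide open (leaning 10 degrees back). Closing faster than 3 rad/s counts as letting it slam
- lid_panel: The lid, a steel panel 222 x 278 x 14 mm; origin in the middle of the hinge line at the rear of the bin, 202 mm above the counter; when shut it extends along its -x. Raised, it stands up to 430 mm above the counter behind the mouth
- tray: Stock tray: low white plastic tray open at the top, fixed, 140 mm (x) x 340 mm (y) x 28 mm high, walls and floor 5 mm. Origin: centre of its underside
- battery_1a: Sealed battery, grey block 97 mm (x) x 43 mm (y) x 52 mm high (z) with two 6 mm brass tabs on top near its +x end, about 0.5 kg; stands on tester_1 at the start. Origin: centre of its underside
- battery_1b: Sealed battery, grey block 97 mm (x) x 43 mm (y) x 52 mm high (z) with two 6 mm brass tabs on top near its +x end, about 0.5 kg; stands on tester_1 at the start (absent in some runs). Origin: centre of its underside
- battery_2a: Sealed battery, grey block 97 mm (x) x 43 mm (y) x 52 mm high (z) with two 6 mm brass tabs on top near its +x end, about 0.5 kg; stands on tester_2 at the start. Origin: centre of its underside
- battery_2b: Sealed battery, grey block 97 mm (x) x 43 mm (y) x 52 mm high (z) with two 6 mm brass tabs on top near its +x end, about 0.5 kg; stands on tester_2 at the start (absent in some runs). Origin: centre of its underside
- battery_3a: Sealed battery, grey block 97 mm (x) x 43 mm (y) x 52 mm high (z) with two 6 mm brass tabs on top near its +x end, about 0.5 kg; stands on tester_3 at the start. Origin: centre of its underside
- battery_3b: Sealed battery, grey block 97 mm (x) x 43 mm (y) x 52 mm high (z) with two 6 mm brass tabs on top near its +x end, about 0.5 kg; stands on tester_3 at the start (absent in some runs). Origin: centre of its underside
- tester_1: Bench battery tester, fixed: grey base 200 mm (x) x 198 mm (y) x 20 mm high with places for two batteries side by side, centred 48 mm towards -x and 52 mm either side; behind them (+x, 12 to 100 mm) a black housing 72 mm high with one white dial on top. Three testers in a row along y, 208 mm apart, in any order. Origin: centre of the underside, 3 mm above the counter
- needle_1 (a joint): Needle of tester_1's dial, the verdict on all batteries standing on that tester, rad: 0 = on the thick centre mark, negative = left of it seen from the robot (spent), positive = right of it (good), up to 0.9; within 0.12 of the mark either verdict is accepted. The needle stays where it is when the batteries are lifted away
- tester_2: Bench battery tester, fixed: grey base 200 mm (x) x 198 mm (y) x 20 mm high with places for two batteries side by side, centred 48 mm towards -x and 52 mm either side; behind them (+x, 12 to 100 mm) a black housing 72 mm high with one white dial on top. Three testers in a row along y, 208 mm apart, in any order. Origin: centre of the underside, 3 mm above the counter
- needle_2 (a joint): Needle of tester_2's dial, the verdict on all batteries standing on that tester, rad: 0 = on the thick centre mark, negative = left of it seen from the robot (spent), positive = right of it (good), up to 0.9; within 0.12 of the mark either verdict is accepted. The needle stays where it is when the batteries are lifted away
- tester_3: Bench battery tester, fixed: grey base 200 mm (x) x 198 mm (y) x 20 mm high with places for two batteries side by side, centred 48 mm towards -x and 52 mm either side; behind them (+x, 12 to 100 mm) a black housing 72 mm high with one white dial on top. Three testers in a row along y, 208 mm apart, in any order. Origin: centre of the underside, 3 mm above the counter
- needle_3 (a joint): Needle of tester_3's dial, the verdict on all batteries standing on that tester, rad: 0 = on the thick centre mark, negative = left of it seen from the robot (spent), positive = right of it (good), up to 0.9; within 0.12 of the mark either verdict is accepted. The needle stays where it is when the batteries are lifted away
- phone_box: Bystander to be left alone: closed carton 160 x 80 x 44 mm. Origin: at its underside
- drill: Bystander to be left alone: cordless drill lying on its side, about 250 mm long. Origin: at its underside
- screwdriver: Bystander to be left alone: screwdriver 200 mm long. Origin: at its underside
- mug: Bystander to be left alone: white mug 90 mm high. Origin: at its underside
- spray: Bystander to be left alone: spray-cleaner bottle 200 mm high. Origin: at its underside
Mind the look-alikes: they are no part of the job. Leave any red look-alike of the battery_1a alone.

How it is judged:
On the way, in this order (a step that is already met when the one before it is completed fails the run):
1. the lid has been opened with the pedal and stays open (value of joint bin_lid above 1.6 rad and contact force between the fingers and lid_panel below 1 N), for 0.2 s.
2. every spent battery lies in the bin ((value of joint needle_1 above -0.12 rad or ((x of battery_1a in the frame of bin between -0.1 and 0.1 m and y of battery_1a in the frame of bin between -0.13 and 0.13 m and z of battery_1a in the frame of bin between 0.04 and 0.17 m) and (x of battery_1b in the frame of bin between -0.1 and 0.1 m and y of battery_1b in the frame of bin between -0.13 and 0.13 m and z of battery_1b in the frame of bin between 0.04 and 0.17 m))) and (value of joint needle_2 above -0.12 rad or ((x of battery_2a in the frame of bin between -0.1 and 0.1 m and y of battery_2a in the frame of bin between -0.13 and 0.13 m and z of battery_2a in the frame of bin between 0.04 and 0.17 m) and (x of battery_2b in the frame of bin between -0.1 and 0.1 m and y of battery_2b in the frame of bin between -0.13 and 0.13 m and z of battery_2b in the frame of bin between 0.04 and 0.17 m))) and (value of joint needle_3 above -0.12 rad or ((x of battery_3a in the frame of bin between -0.1 and 0.1 m and y of battery_3a in the frame of bin between -0.13 and 0.13 m and z of battery_3a in the frame of bin between 0.04 and 0.17 m) and (x of battery_3b in the frame of bin between -0.1 and 0.1 m and y of battery_3b in the frame of bin between -0.13 and 0.13 m and z of battery_3b in the frame of bin between 0.04 and 0.17 m)))), for 0.2 s.
At the end, for the whole second after the job is handed in: Batteries of sets with the needle left of the mark lie in the bin below its rim, those right of the mark stand upright (0.15 rad) on the tray's floor (within 0.12 rad of the mark: either place), all at rest; lid shut (within 0.06 rad), pedal up (all of step 2 and (value of joint needle_1 below 0.12 rad or ((x of battery_1a in the frame of tray between -0.065 and 0.065 m and y of battery_1a in the frame of tray between -0.165 and 0.165 m and z of battery_1a in the frame of tray between 0 and 0.012 m and angle between battery_1a's own z axis and vertical below 0.15 rad) and (x of battery_1b in the frame of tray between -0.065 and 0.065 m and y of battery_1b in the frame of tray between -0.165 and 0.165 m and z of battery_1b in the frame of tray between 0 and 0.012 m and angle between battery_1b's own z axis and vertical below 0.15 rad))) and (value of joint needle_2 below 0.12 rad or ((x of battery_2a in the frame of tray between -0.065 and 0.065 m and y of battery_2a in the frame of tray between -0.165 and 0.165 m and z of battery_2a in the frame of tray between 0 and 0.012 m and angle between battery_2a's own z axis and vertical below 0.15 rad) and (x of battery_2b in the frame of tray between -0.065 and 0.065 m and y of battery_2b in the frame of tray between -0.165 and 0.165 m and z of battery_2b in the frame of tray between 0 and 0.012 m and angle between battery_2b's own z axis and vertical below 0.15 rad))) and (value of joint needle_3 below 0.12 rad or ((x of battery_3a in the frame of tray between -0.065 and 0.065 m and y of battery_3a in the frame of tray between -0.165 and 0.165 m and z of battery_3a in the frame of tray between 0 and 0.012 m and angle between battery_3a's own z axis and vertical below 0.15 rad) and (x of battery_3b in the frame of tray between -0.065 and 0.065 m and y of battery_3b in the frame of tray between -0.165 and 0.165 m and z of battery_3b in the frame of tray between 0 and 0.012 m and angle between battery_3b's own z axis and vertical below 0.15 rad))) and ((x of battery_1a in the frame of bin between -0.1 and 0.1 m and y of battery_1a in the frame of bin between -0.13 and 0.13 m and z of battery_1a in the frame of bin between 0.04 and 0.17 m) or (x of battery_1a in the frame of tray between -0.065 and 0.065 m and y of battery_1a in the frame of tray between -0.165 and 0.165 m and z of battery_1a in the frame of tray between 0 and 0.012 m and angle between battery_1a's own z axis and vertical below 0.15 rad)) and ((x of battery_1b in the frame of bin between -0.1 and 0.1 m and y of battery_1b in the frame of bin between -0.13 and 0.13 m and z of battery_1b in the frame of bin between 0.04 and 0.17 m) or (x of battery_1b in the frame of tray between -0.065 and 0.065 m and y of battery_1b in the frame of tray between -0.165 and 0.165 m and z of battery_1b in the frame of tray between 0 and 0.012 m and angle between battery_1b's own z axis and vertical below 0.15 rad)) and ((x of battery_2a in the frame of bin between -0.1 and 0.1 m and y of battery_2a in the frame of bin between -0.13 and 0.13 m and z of battery_2a in the frame of bin between 0.04 and 0.17 m) or (x of battery_2a in the frame of tray between -0.065 and 0.065 m and y of battery_2a in the frame of tray between -0.165 and 0.165 m and z of battery_2a in the frame of tray between 0 and 0.012 m and angle between battery_2a's own z axis and vertical below 0.15 rad)) and ((x of battery_2b in the frame of bin between -0.1 and 0.1 m and y of battery_2b in the frame of bin between -0.13 and 0.13 m and z of battery_2b in the frame of bin between 0.04 and 0.17 m) or (x of battery_2b in the frame of tray between -0.065 and 0.065 m and y of battery_2b in the frame of tray between -0.165 and 0.165 m and z of battery_2b in the frame of tray between 0 and 0.012 m and angle between battery_2b's own z axis and vertical below 0.15 rad)) and ((x of battery_3a in the frame of bin between -0.1 and 0.1 m and y of battery_3a in the frame of bin between -0.13 and 0.13 m and z of battery_3a in the frame of bin between 0.04 and 0.17 m) or (x of battery_3a in the frame of tray between -0.065 and 0.065 m and y of battery_3a in the frame of tray between -0.165 and 0.165 m and z of battery_3a in the frame of tray between 0 and 0.012 m and angle between battery_3a's own z axis and vertical below 0.15 rad)) and ((x of battery_3b in the frame of bin between -0.1 and 0.1 m and y of battery_3b in the frame of bin between -0.13 and 0.13 m and z of battery_3b in the frame of bin between 0.04 and 0.17 m) or (x of battery_3b in the frame of tray between -0.065 and 0.065 m and y of battery_3b in the frame of tray between -0.165 and 0.165 m and z of battery_3b in the frame of tray between 0 and 0.012 m and angle between battery_3b's own z axis and vertical below 0.15 rad)) and linear speed of each of battery_1a, battery_1b, battery_2a, battery_2b, battery_3a, battery_3b below 0.03 m/s and value of joint bin_lid below 0.06 rad and value of joint pedal below 0.015 rad); the robot touches nothing.
It fails at once if the lid slams: it closes faster than 3 rad/s (velocity of joint bin_lid below -3 rad/s).
It fails at once if the robot touches the lid itself (contact force between any of the fingers, the arm and lid_panel above 2 N).
It fails at once if a bystander is moved by more than 30 mm (distance of any of phone_box, drill, screwdriver, mug, spray from where it was at the start of the episode above 0.03 m).
It fails at once if a battery falls off the counter (height (world z) of any of battery_1a, battery_1b, battery_2a, battery_2b, battery_3a, battery_3b below -0.05 m).
Of battery_1b, battery_2b, battery_3b only 1 to 3 are there at a start; the rules pass over those that are not, and their reading is None.
At some moment in a run one of battery_1a, battery_1b, battery_2a, battery_2b, battery_3a, battery_3b may be knocked a few centimetres aside while the robot is not near it.
It also fails if it takes over 210 s, if anything falls off the work surface, if the arm or the gripper's body presses on something with over 40 N, if the wrist force passes 120 N, or if a joint passes its speed limit or range.

## Working session

There is one attempt and no reset: what is moved stays moved. The work goes in short steps, Python scripts to look and compute and a tool call to move; the robot and the scene stay as the last step left them, time stands still between calls to the robot, and variables do not carry over. Pictures are saved under pics/ and viewed, and the job is handed in when it is done.

Besides the shell and the picture viewer there is one more tool, called after ">>>" by a JSON object that holds its "api" and its "payload", one argument or row to a line. servo_tool: Moves the arm, as the interface text tells. Its arguments: {"type":"object","properties":{"steps":{"type":"array","items":{"type":"array","items":{"type":"array","items":{"type":"number"}}}},"squeeze":{"type":"number"}},"required":["steps"]}

```bash
mkdir -p pics; ls; cat > h.py <<'E'
from station import arm
import numpy as np, cv2
def shot(n,f=None,crop=None,s=1):
    d=arm.grab_frame(n); im=d["image"][:,:,::-1]
    if f: save(im,f,crop,s)
    return d
def save(im,f,crop=None,s=1):
    if crop: im=im[crop[1]:crop[3],crop[0]:crop[2]]
    cv2.imwrite("pics/"+f,cv2.resize(im,None,fx=s,fy=s,interpolation=cv2.INTER_CUBIC))
def cloud(d):
    z=d["z_map"];K=d["camera_matrix"];R=cv2.Rodrigues(np.array(d["rvec"],float))[0];t=np.array(d["tvec"]).ravel()
    v,u=np.mgrid[:z.shape[0],:z.shape[1]]
    p=np.stack([(u-K[0,2])/K[0,0]*z,(v-K[1,2])/K[1,1]*z,z],-1)
    w=(p-t)@R; w[z==0]=np.nan
    return w
E
python3 - <<'E'
from h import *
a=shot("top","top.png"); b=shot("scene","scene.png")
s=arm.get_state(); print(s, arm.tip_extent)
np.savez("top.npz",w=cloud(a),im=a["image"])
E
```

```text
pics
{'t': 0.1, 'q': array([ 1.50112415e+00,  3.59304438e-01,  1.11461233e-02, -2.80905894e-04,
       -1.22410190e+00, -2.88069503e-01]), 'qd': array([1.88973589e-03, 2.60686032e-04, 1.85716624e-03, 7.38951603e-04,
       4.28027664e-05, 3.97570198e-04]), 'joint_efforts': array([-2.05079392e-03, -5.84164131e+01,  2.93748897e+01,  7.01556936e+00,
        1.01646248e-02, -5.36915366e-05]), 'eef_pos': array([0.2362671 , 0.6318672 , 0.24772644]), 'ee_rot': array([ 3.14011405e+00, -1.62725893e-04, -3.57837202e-01]), 'force': array([ 0.78160137, -0.63995218, -0.11469922]), 'moment': array([-0.0357323, -0.0277496,  0.0614902]), 'width': 0.08757878220665803} 0.022
```

View pics/top.png

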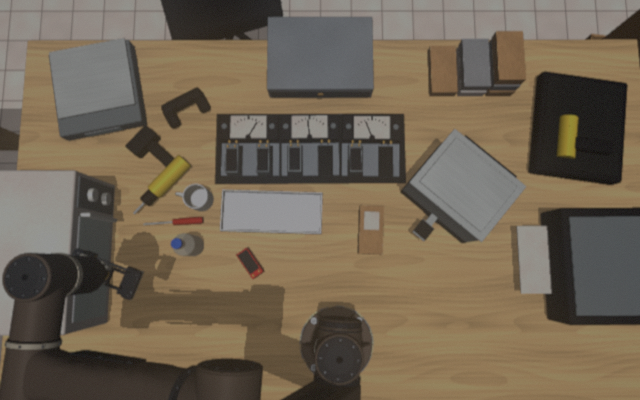

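View pics/scene.png

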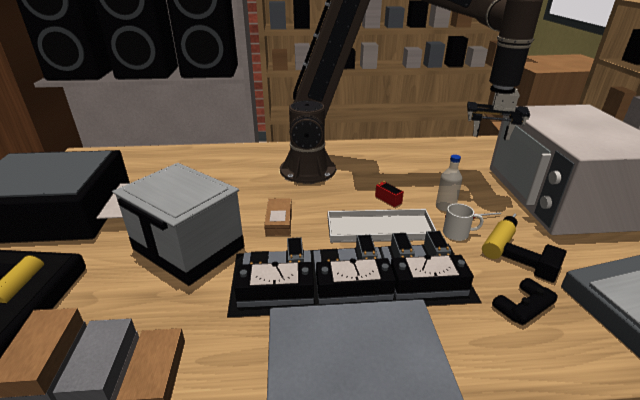

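```bash
python3 - <<'E'
from h import *
z=np.load("top.npz");im=z["im"][:,:,::-1];w=z["w"]
save(im,"t2.png",(210,105,410,190),4)
save(im,"t3.png",(390,120,540,250),5)
for u,v in [(232,150),(263,150),(295,150),(325,150),(356,150),(386,150),(247,158),(310,158),(232,165),(325,165),(386,165),(325,158),(386,158)]: print((u,v),w[v,u].round(3))
for u,v in [(223,194),(320,194),(223,231),(320,231),(222,116),(402,116),(218,180),(402,180),(456,134),(521,186),(480,239),(405,181),(420,235),(465,180),(250,262),(272,213)]: print((u,v),w[v,u].round(3))
E
```

```text
(232, 150) [0.633 0.341 0.08 ]
(263, 150) [0.634 0.239 0.075]
(295, 150) [0.633 0.133 0.078]
(325, 150) [0.645 0.033 0.025]
(356, 150) [ 0.633 -0.07   0.077]
(386, 150) [ 0.646 -0.178  0.019]
(247, 158) [0.618 0.3   0.025]
(310, 158) [0.618 0.084 0.025]
(232, 165) [0.583 0.34  0.077]
(325, 165) [0.593 0.033 0.024]
(386, 165) [ 0.594 -0.177  0.014]
(325, 158) [0.617 0.033 0.025]
(386, 158) [ 0.618 -0.177  0.02 ]
(223, 194) [0.495 0.379 0.022]
(320, 194) [0.493 0.051 0.022]
(223, 231) [0.369 0.377 0.019]
(320, 231) [0.367 0.051 0.028]
(222, 116) [0.751 0.377 0.076]
(402, 116) [ 0.774 -0.24  -0.004]
(218, 180) [0.546 0.402 0.002]
(402, 180) [ 0.544 -0.233  0.002]
(456, 134) [ 0.65  -0.367  0.21 ]
(521, 186) [ 0.489 -0.559  0.204]
(480, 239) [ 0.329 -0.424  0.211]
(405, 181) [ 0.539 -0.242  0.01 ]
(420, 235) [ 0.349 -0.273  0.081]
(465, 180) [ 0.506 -0.387  0.214]
(250, 262) [0.266 0.279 0.057]
(272, 213) [0.431 0.215 0.002]
```

View pics/t2.png

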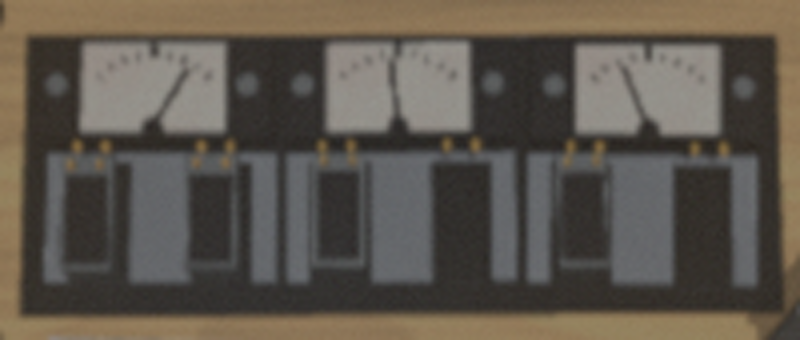

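View pics/t3.png

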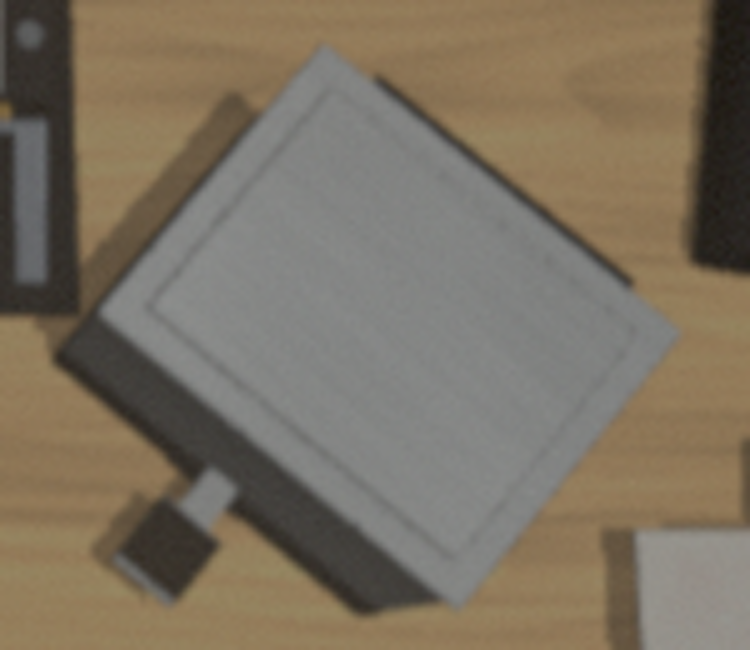

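```bash
cat > meas.py <<'E'
from h import *
def rect(w,m):
    p=w[m][:,:2]; (c,s,a)=cv2.minAreaRect((p*1000).astype(np.float32)); return np.round(c,1),np.round(s,1),round(a,1),int(m.sum())
def bats(w,im):
    x,y,z=w[...,0],w[...,1],w[...,2]
    m=(x>.53)&(x<.655)&(z>.06)&(z<.088)&(y>-.25)&(y<.41)
    n,l,st,ce=cv2.connectedComponentsWithStats(m.astype(np.uint8))
    for i in range(1,n):
        if st[i,4]>60: print("bat",ce[i].round(),rect(w,l==i))
E
python3 - <<'E'
from meas import *
d=np.load("top.npz");w=d["w"];im=d["im"];x,y,z=w[...,0],w[...,1],w[...,2]
bats(w,im)
u=np.arange(640)[None,:]+0*x; v=np.arange(400)[:,None]+0*x
m=(z>.185)&(z<.225)&(u>395)&(u<530)&(v>125)&(v<245); print("lid",rect(w,m),np.nanmedian(z[m]))
m=(z>.055)&(z<.095)&(u>408)&(u<432)&(v>215)&(v<245); print("pad",rect(w,m),np.nanmedian(z[m]))
m=(z>.02)&(z<.036)&(u>215)&(u<327)&(v>186)&(v<238); print("tray",rect(w,m))
d=arm.grab_frame("top"); W=cloud(d)
for t in ["pedal_pad","bin","tray","tester_1"]:
    for r in arm.landmark_of(d,t)[:3]:
        c=np.round(r["xy"]).astype(int); print(t,r["p"],c,W[c[1],c[0]].round(3))
E
```

```text
bat [231. 159.] (array([605.1, 344.2]), array([96.6, 43.9]), 1.0, 390)
bat [262. 158.] (array([606.5, 241.5]), array([43.7, 97.4]), 89.2, 392)
bat [294. 158.] (array([607.1, 136.2]), array([94.5, 40.5]), 0.1, 373)
bat [355. 158.] (array([606.6, -67.3]), array([96.9, 43.3]), 0.8, 377)
lid (array([ 497.2, -398.2]), array([278.6, 235.2]), 49.4, 6773) 0.21358692582536384
pad (array([ 375.1, -293.3]), array([51.2, 84. ]), 49.1, 304) 0.07431636180587972
tray (array([433.4, 216.4]), array([340.1, 140.7]), 88.1, 438)
pedal_pad 0.78 [424 229] [ 0.369 -0.288  0.073]
tray 0.89 [267 213] [0.431 0.231 0.01 ]
tray 0.28 [198 198] [0.484 0.469 0.001]
tester_1 0.92 [313 148] [0.653 0.074 0.022]
tester_1 0.91 [366 149] [ 0.65  -0.109  0.019]
tester_1 0.68 [251 148] [0.653 0.286 0.027]
```

```bash
cat > plan.py <<'E'
# python3 plan.py yaw_deg  x,y,z  x,y,z ... : rows (mm) from the measured pose at constant yaw
import sys,math
from station import arm
import numpy as np
s=arm.get_state(); p=np.array(s["eef_pos"])*1000; yaw=s["ee_rot"][2]
print("now",p.round(1),"yaw",round(math.degrees(yaw),1),"turn needed",round(math.degrees(yaw)-float(sys.argv[1]),1),"t",round(s["t"],1))
yaw=math.radians(float(sys.argv[1]))
c,sn=math.cos(yaw),math.sin(yaw)
for a in sys.argv[2:]:
    q=np.array([float(k) for k in a.split(",")]); d=q-p; n=max(1,math.ceil(np.linalg.norm(d)/50)); d=d/n
    print(a,":",n,"x",[round(c*d[0]+sn*d[1],1),round(sn*d[0]-c*d[1],1),round(-d[2],1)]); p=q
E
echo
```

>>> {"api": "servo_tool", "payload": {
  "steps": [
    [[60,0,0,-30,10],[40,0,0,-30,10],[20,0,0,0,0],[0,0,0,0,0]]
  ]
}}

```text
t: 0.85
eef_pos: [0.2362, 0.632, 0.3082]
ee_rot: [3.141, 0.0, -0.706]
force: [0.7, -0.3, -0.8]
width: 0.053
```

```bash
python3 plan.py -40.6 450,400,300 450,-50,300 358,-279,300 358,-279,108
```

```text
now [236.2 632.  308.2] yaw -40.4 turn needed 0.2 t 0.8
450,400,300 : 7 x [np.float64(44.8), np.float64(5.3), np.float64(1.2)]
450,-50,300 : 9 x [np.float64(32.5), np.float64(38.0), np.float64(-0.0)]
358,-279,300 : 5 x [np.float64(15.8), np.float64(46.7), np.float64(-0.0)]
358,-279,108 : 4 x [np.float64(0.0), np.float64(-0.0), np.float64(48.0)]
```

>>> {"api": "servo_tool", "payload": {
  "steps": [
    [[0,44.8,5.3,1.2,0.2],[0,44.8,5.3,1.2,0],[0,44.8,5.3,1.2,0],[0,44.8,5.3,1.2,0],[0,44.8,5.3,1.2,0],[0,44.8,5.3,1.2,0],[0,44.8,5.3,1.2,0]]
  ]
}}

```text
t: 1.72
eef_pos: [0.4506, 0.3982, 0.299]
ee_rot: [3.14, -0.0, -0.709]
force: [-0.0, 0.3, -0.2]
width: 0.0008
```

>>> {"api": "servo_tool", "payload": {
  "steps": [
    [[0,36.6,42.8,0,0],[0,36.6,42.8,0,0],[0,36.6,42.8,0,0],[0,36.6,42.8,0,0],[0,36.6,42.8,0,0],[0,36.6,42.8,0,0],[0,36.6,42.8,0,0],[0,36.6,42.8,0,0]]
  ]
}}

```text
t: 2.72
eef_pos: [0.448, -0.0526, 0.2996]
ee_rot: [3.141, 0.001, -0.709]
force: [0.7, 1.3, 1.3]
width: 0.0001
```

>>> {"api": "servo_tool", "payload": {
  "steps": [
    [[0,15.8,46.7,0,0],[0,15.8,46.7,0,0],[0,15.8,46.7,0,0],[0,15.8,46.7,0,0],[0,15.8,46.7,0,0],[0,0,0,30,0],[0,0,0,30,0],[0,0,0,0,0]]
  ]
}}

```text
t: 3.72
eef_pos: [0.3545, -0.2789, 0.2378]
ee_rot: [3.14, 0.005, -0.71]
force: [0.5, 0.7, 0.9]
width: 0.0003
```

```bash
python3 plan.py -40.6 358,-279,108; python3 - <<'E'
from h import *
shot("wrist","w1.png"); shot("scene","s1.png",(80,80,400,300),2.4)
E
```

```text
now [ 354.5 -278.9  237.8] yaw -40.7 turn needed -0.1 t 3.7
358,-279,108 : 3 x [np.float64(0.9), np.float64(-0.7), np.float64(43.3)]
```

View pics/w1.png

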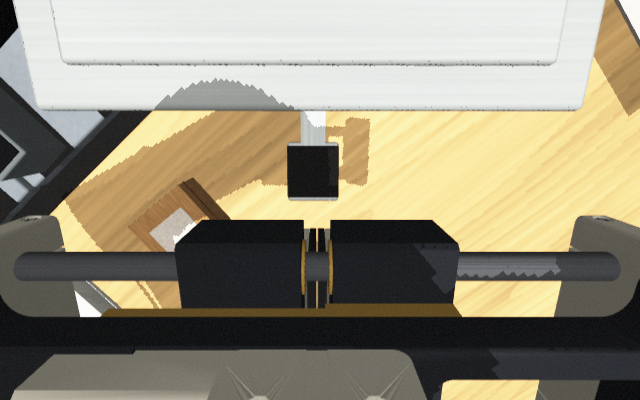

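View pics/s1.png

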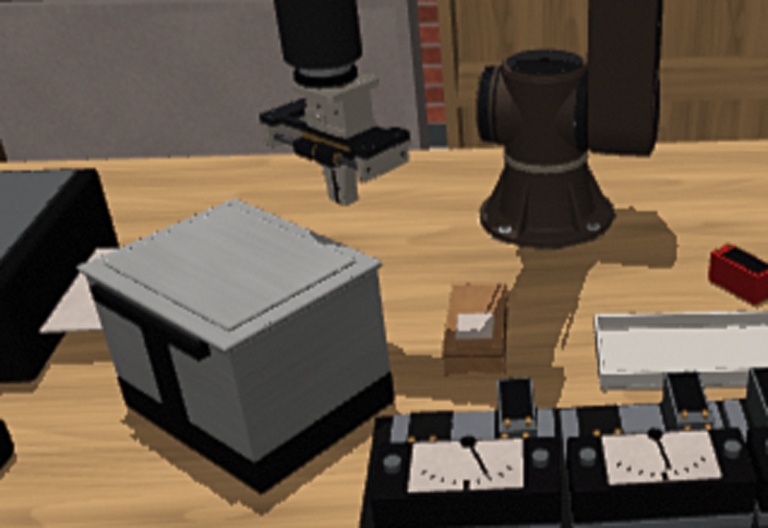

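```bash
python3 - <<'E'
from meas import *
d=arm.grab_frame("wrist"); w=cloud(d)
m=np.zeros((400,640),bool); m[140:202,284:344]=1; m&=(w[...,2]>.055)&(w[...,2]<.095)
print(rect(w,m), np.nanmedian(w[m],0).round(4))
for u,v in [(313,146),(313,170),(313,196),(290,170),(336,170),(40,106),(580,106)]: print(u,v,w[v,u].round(4))
E
```

```text
(array([ 369.5, -287.6]), array([49.9, 60.3]), 49.2, 2989) [ 0.3694 -0.2876  0.0752]
313 146 [ 0.3883 -0.3027  0.0654]
313 170 [ 0.3714 -0.2883  0.0763]
313 196 [ 0.3521 -0.2717  0.079 ]
290 170 [ 0.386  -0.2711  0.0755]
336 170 [ 0.3565 -0.3052  0.0743]
40 106 [ 0.6124 -0.1016  0.0232]
580 106 [ 2.168e-01 -5.642e-01 -3.000e-04]
```

>>> {"api": "servo_tool", "payload": {
  "steps": [
    [[0,4.5,-1.5,40,0],[0,4.5,-1.5,40,0],[0,0,0,40,0],[0,0,0,10,0],[0,0,0,5,0],[0,0,0,5,0],[0,0,0,0,0]]
  ]
}}

```text
t: 4.75
eef_pos: [0.3657, -0.2831, 0.1009]
ee_rot: [-3.141, -0.001, -0.71]
force: [-0.6, 1.2, 0.7]
width: 0.0004
```

>>> {"api": "servo_tool", "payload": {
  "steps": [
    [[0,0,0,5,0],[0,0,0,5,0],[0,0,0,5,0],[0,0,0,5,0],[0,0,0,5,0],[0,0,0,5,0],[0,0,0,0,0]]
  ]
}}

```text
t: 5.62
eef_pos: [0.3655, -0.2831, 0.0701]
ee_rot: [-3.141, -0.001, -0.71]
force: [-0.5, -0.3, 0.2]
width: 0.0005
```

```bash
python3 - <<'E'
from h import *
shot("wrist","w2.png"); shot("scene","s2.png",(80,40,400,300),2.2)
E
```

```text
(no output)
```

View pics/s2.png

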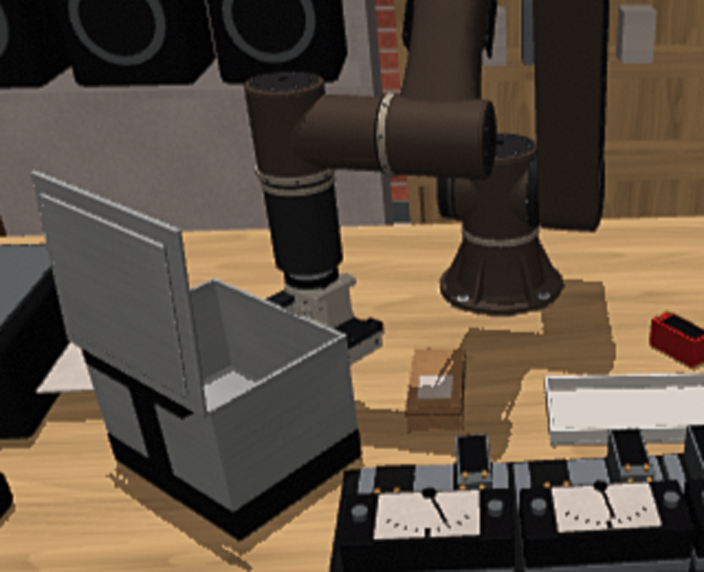

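View pics/w2.png

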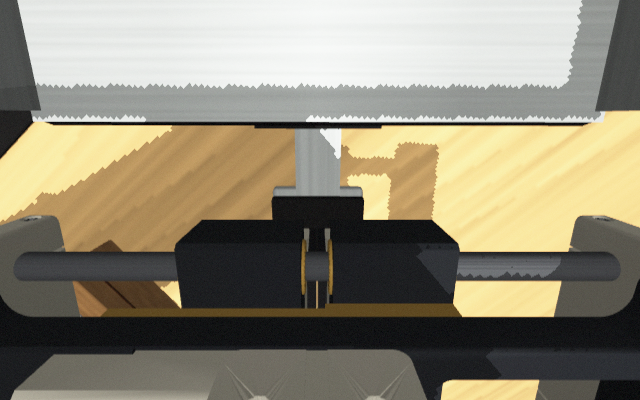

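>>> {"api": "servo_tool", "payload": {
  "steps": [
    [[0,0,0,4,0],[0,0,0,4,0],[0,0,0,4,0],[0,0,0,2,0],[0,0,0,1,0],[0,0,0,0,0],[0,0,0,0,0]]
  ]
}}

```text
t: 6.6
eef_pos: [0.3655, -0.2832, 0.059]
ee_rot: [3.141, -0.002, -0.708]
force: [-15.4, 15.7, 61.9]
width: 0.0003
```

>>> {"api": "servo_tool", "payload": {
  "steps": [
    [[0,0,0,-5,0],[0,0,0,-10,0],[0,0,0,-30,0],[0,0,0,-40,0],[0,0,0,-40,0],[0,0,0,-40,0],[0,0,0,-40,0],[0,0,0,0,0]]
  ]
}}

```text
t: 7.6
eef_pos: [0.3667, -0.2836, 0.2633]
ee_rot: [-3.14, -0.006, -0.71]
force: [-0.5, -0.4, -0.4]
width: 0.0002
```

```bash
python3 - <<'E'
from meas import *
shot("scene","s3.png",(80,40,400,300),2.2)
d=shot("wrist","w3.png"); w=cloud(d); z=w[...,2]
d=shot("top"); bats(cloud(d),d["image"])
E
python3 plan.py -40.6 380,-200,300 ;python3 plan.py 0 606,-67,300 606,-67,58
```

```text
bat [231. 159.] (array([604.9, 344.1]), array([97.4, 43.5]), 1.1, 394)
bat [262. 158.] (array([606.2, 241.2]), array([97.1, 43.6]), 0.2, 394)
bat [294. 158.] (array([607.5, 136.4]), array([94.8, 40.7]), 0.2, 373)
bat [355. 158.] (array([606.2, -66.6]), array([41. , 97.2]), 89.4, 364)
now [ 364.7 -282.7  259.4] yaw -40.7 turn needed -0.1 t 7.8
380,-200,300 : 2 x [np.float64(-21.1), np.float64(-36.4), np.float64(-20.3)]
now [ 364.7 -282.7  259.4] yaw -40.7 turn needed -40.7 t 7.8
606,-67,300 : 7 x [np.float64(34.5), np.float64(-30.8), np.float64(-5.8)]
606,-67,58 : 5 x [np.float64(0.0), np.float64(0.0), np.float64(48.4)]
```

View pics/s3.png

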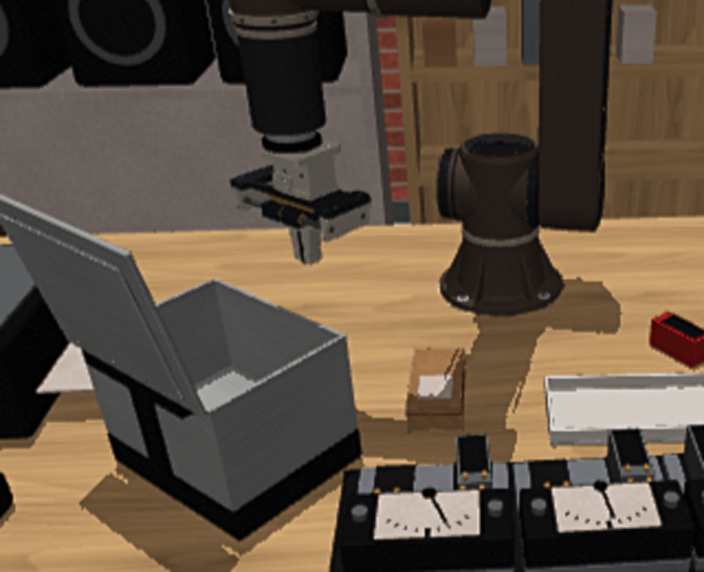

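View pics/w3.png

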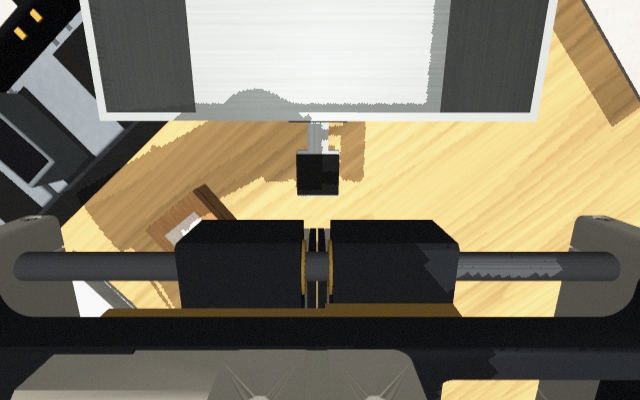

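>>> {"api": "servo_tool", "payload": {
  "steps": [
    [[70,-21,-36,-20,0],[70,-21,-36,-20,0],[70,0,0,0,-10.2],[70,0,0,0,-10.2],[70,0,0,0,-10.2],[70,0,0,0,-10.1],[70,0,0,0,0]]
  ]
}}

```text
t: 8.62
eef_pos: [0.3798, -0.2009, 0.2989]
ee_rot: [-3.141, 0.002, -0.001]
force: [-0.4, -0.7, 0.3]
width: 0.065
```

```bash
python3 plan.py 0 606,-67,250 606,-67,120 
```

```text
now [ 379.8 -200.9  298.9] yaw -0.1 turn needed -0.1 t 8.6
606,-67,250 : 6 x [np.float64(37.7), np.float64(-22.3), np.float64(8.2)]
606,-67,120 : 3 x [np.float64(0.0), np.float64(0.0), np.float64(43.3)]
```

>>> {"api": "servo_tool", "payload": {
  "steps": [
    [[70,37.7,-22.3,8,0],[70,37.7,-22.3,8,0],[70,37.7,-22.3,8,0],[70,37.7,-22.3,8,0],[70,37.7,-22.3,8,0],[70,37.7,-22.3,8,0],[70,0,0,40,0],[70,0,0,0,0]]
  ]
}}

```text
t: 9.62
eef_pos: [0.6043, -0.0671, 0.208]
ee_rot: [3.141, 0.008, -0.004]
force: [-0.4, -1.8, 0.4]
width: 0.0701
```

```bash
python3 plan.py 0 606,-67,58; python3 - <<'E'
from meas import *
d=shot("wrist","w4.png"); bats(cloud(d),0)
E
```

```text
now [604.3 -67.1 208. ] yaw -0.2 turn needed -0.2 t 9.6
606,-67,58 : 3 x [np.float64(0.6), np.float64(-0.0), np.float64(50.0)]
bat [ 91. 178.] (array([615.2, 135.1]), array([44.4, 79.8]), 89.7, 4859)
bat [316. 186.] (array([607.7, -67.6]), array([94.9, 43.1]), 1.4, 4910)
bat [  6. 198.] (array([608.1, 219.8]), array([ 5.2, 66.2]), 88.1, 688)
```

View pics/w4.png

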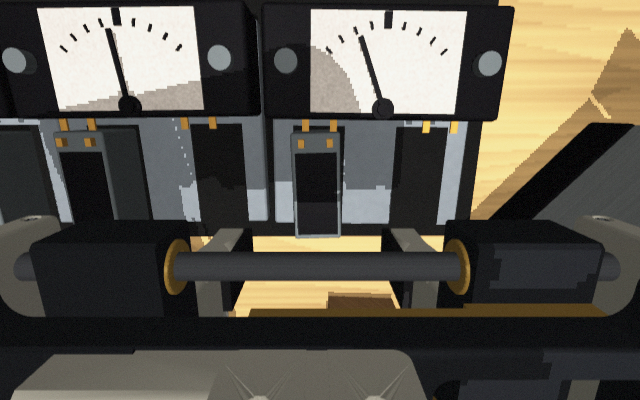

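>>> {"api": "servo_tool", "payload": {
  "steps": [
    [[70,1,0,50,0],[70,1,0,50,0],[70,0,0,30,0],[70,0,0,19,0],[38,0,0,0,0],[38,0,0,0,0],[38,0,0,0,0],[38,0,0,0,0]]
  ],
  "squeeze": 35
}}

```text
t: 10.68
eef_pos: [0.6094, -0.0671, 0.0647]
ee_rot: [-3.141, -0.002, 0.0]
force: [-2.4, 1.3, 7.3]
width: 0.0427
```

>>> {"api": "servo_tool", "payload": {
  "steps": [
    [[36,0,0,-10,0],[36,0,0,-40,0],[36,0,0,-50,0],[36,0,0,-50,0],[36,0,0,-50,0],[36,0,0,-40,0],[36,0,0,0,0]]
  ]
}}

```text
t: 11.55
eef_pos: [0.6094, -0.0672, 0.307]
ee_rot: [-3.141, -0.006, -0.0]
force: [-0.5, -0.1, -6.1]
width: 0.0431
```

```bash
python3 plan.py 0 430,-240,300; python3 - <<'E'
import numpy as np
o=np.array([.495,-.396]);c=np.array([.757,-.653]);y=np.array([.653,.757])
for bx,by in [(-.02,.06),(-.02,-.06)]: print(o+bx*c+by*y)
E
```

```text
now [609.4 -67.2 307. ] yaw -0.0 turn needed -0.0 t 11.6
430,-240,300 : 5 x [np.float64(-35.9), np.float64(34.6), np.float64(1.4)]
[ 0.51904 -0.33752]
[ 0.44068 -0.42836]
```

>>> {"api": "servo_tool", "payload": {
  "steps": [
    [[36,-36,34.6,0,0],[36,-36,34.6,0,0],[36,-36,34.6,0,0],[36,-36,34.6,0,0],[36,-36,34.6,0,0],[36,0,0,0,10.2],[36,0,0,0,10.2],[36,0,0,0,10.2]]
  ]
}}

```text
t: 12.55
eef_pos: [0.4271, -0.2398, 0.3015]
ee_rot: [3.141, 0.003, -0.541]
force: [-0.5, 1.2, -4.8]
width: 0.043
```

>>> {"api": "servo_tool", "payload": {
  "steps": [
    [[36,0,0,0,10],[36,0,0,0,0]]
  ]
}}

```text
t: 12.8
eef_pos: [0.4275, -0.2398, 0.3017]
ee_rot: [3.141, 0.003, -0.708]
force: [-0.4, 0.4, -4.9]
width: 0.0429
```

```bash
python3 plan.py -40.6 441,-428,300 441,-428,177 
```

```text
now [ 427.5 -239.8  301.7] yaw -40.6 turn needed 0.0 t 12.8
441,-428,300 : 4 x [np.float64(33.2), np.float64(33.5), np.float64(0.4)]
441,-428,177 : 3 x [np.float64(0.0), np.float64(-0.0), np.float64(41.0)]
```

>>> {"api": "servo_tool", "payload": {
  "steps": [
    [[36,33.2,33.5,0,0],[36,33.2,33.5,0,0],[36,33.2,33.5,0,0],[36,33.2,33.5,0,0],[36,0,0,40,0],[36,0,0,40,0],[36,0,0,38,0],[36,0,0,0,0]]
  ]
}}

```text
t: 13.8
eef_pos: [0.4397, -0.4268, 0.1811]
ee_rot: [3.141, 0.008, -0.706]
force: [-0.9, -0.3, -4.1]
width: 0.0433
```

>>> {"api": "servo_tool", "payload": {
  "steps": [
    [[70,0,0,0,0],[70,0,0,0,0],[70,0,0,0,0],[70,0,0,-40,0],[70,0,0,-50,0],[70,0,0,-40,0],[70,0,0,0,0]]
  ]
}}

```text
t: 14.68
eef_pos: [0.4434, -0.4294, 0.3205]
ee_rot: [-3.141, -0.009, -0.708]
force: [0.0, -0.7, -0.4]
width: 0.0698
```

```bash
python3 - <<'E'
from h import *
shot("wrist","w5.png")
E
python3 plan.py -40.6 430,-240,300;
```

```text
now [ 442.7 -428.7  318. ] yaw -40.6 turn needed 0.0 t 14.7
430,-240,300 : 4 x [np.float64(-33.1), np.float64(-33.7), np.float64(4.5)]
```

View pics/w5.png

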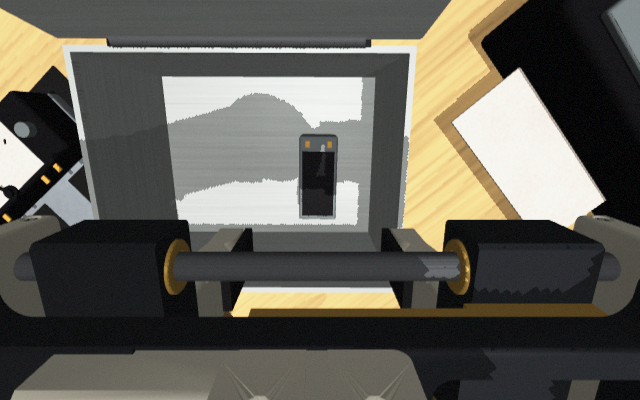

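Battery 1 lies upright on the bin floor at (318,175). Next: the middle battery at (0.607, 0.136).

>>> {"api": "servo_tool", "payload": {
  "steps": [
    [[70,-33.1,-33.7,4,0],[70,-33.1,-33.7,4,0],[70,-33.1,-33.7,4,0],[70,-33.1,-33.7,4,0],[70,0,0,0,-10.2],[70,0,0,0,-10.2],[70,0,0,0,-10.2],[70,0,0,0,-10]]
  ]
}}

```text
t: 15.72
eef_pos: [0.4289, -0.2396, 0.2986]
ee_rot: [-3.141, 0.001, 0.006]
force: [-0.3, -0.6, -0.1]
width: 0.0701
```

```bash
python3 plan.py 0 606,136,220; python3 - <<'E'
from meas import *
d=shot("top"); bats(cloud(d),0)
E
```

```text
now [ 428.9 -239.6  298.6] yaw 0.4 turn needed 0.4 t 15.7
606,136,220 : 9 x [np.float64(19.7), np.float64(-41.7), np.float64(8.7)]
bat [231. 159.] (array([604.7, 344.2]), array([95. , 43.8]), 0.5, 388)
bat [262. 158.] (array([606.4, 241.4]), array([43.9, 96.6]), 89.9, 399)
bat [294. 158.] (array([607. , 136.1]), array([96.1, 40.8]), 0.2, 372)
```

>>> {"api": "servo_tool", "payload": {
  "steps": [
    [[70,22.1,-47,10,0],[70,22.1,-47,10,0],[70,22.1,-47,10,0],[70,22.1,-47,10,0],[70,22.1,-47,10,0],[70,22.1,-47,10,0],[70,22.1,-47,10,0],[70,22.1,-47,10,0]]
  ]
}}

```text
t: 16.77
eef_pos: [0.6063, 0.1377, 0.2184]
ee_rot: [3.141, 0.001, -0.003]
force: [0.9, -0.3, 0.4]
width: 0.0698
```

```bash
python3 plan.py 0 606,136,58; python3 - <<'E'
from meas import *
d=shot("wrist","w6.png"); bats(cloud(d),0)
E
```

```text
now [606.3 137.7 218.4] yaw -0.2 turn needed -0.2 t 16.8
606,136,58 : 4 x [np.float64(-0.1), np.float64(0.4), np.float64(40.1)]
bat [ 95. 179.] (array([615. , 344.4]), array([79.8, 44.4]), 0.3, 4527)
bat [206. 185.] (array([608., 241.]), array([43.3, 94.1]), 89.5, 4725)
bat [318. 186.] (array([608.5, 135.8]), array([92., 43.]), 0.1, 4461)
```

>>> {"api": "servo_tool", "payload": {
  "steps": [
    [[70,0,1,50,0],[70,0,1,50,0],[70,0,0,35,0],[70,0,0,24,0],[36,0,0,0,0],[36,0,0,0,0],[36,0,0,0,0],[36,0,0,0,0]]
  ]
}}

```text
t: 17.82
eef_pos: [0.607, 0.1348, 0.0616]
ee_rot: [-3.14, -0.003, 0.0]
force: [-0.1, 2.1, 3.6]
width: 0.043
```

>>> {"api": "servo_tool", "payload": {
  "steps": [
    [[36,0,0,-10,0],[36,0,0,-40,0],[36,0,0,-50,0],[36,0,0,-50,0],[36,0,0,-50,0],[36,0,0,-40,0],[36,0,0,0,0]]
  ]
}}

```text
t: 18.7
eef_pos: [0.607, 0.1343, 0.3043]
ee_rot: [-3.139, -0.006, -0.0]
force: [0.6, 0.2, -5.2]
width: 0.0426
```

```bash
python3 plan.py 0 430,-240,300
```

```text
now [607.  134.3 304.3] yaw -0.0 turn needed -0.0 t 18.7
430,-240,300 : 9 x [np.float64(-19.7), np.float64(41.6), np.float64(0.5)]
```

>>> {"api": "servo_tool", "payload": {
  "steps": [
    [[36,-22.1,46.8,0,0],[36,-22.1,46.8,0,0],[36,-22.1,46.8,0,0],[36,-22.1,46.8,0,0],[36,-22.1,46.8,0,0],[36,-22.1,46.8,0,0],[36,-22.1,46.8,0,0],[36,-22.1,46.8,0,0]]
  ]
}}

```text
t: 19.7
eef_pos: [0.4271, -0.2411, 0.2988]
ee_rot: [-3.14, 0.002, -0.0]
force: [1.2, 0.2, -4.2]
width: 0.0428
```

>>> {"api": "servo_tool", "payload": {
  "steps": [
    [[36,0,0,0,10.2],[36,0,0,0,10.2],[36,0,0,0,10.2],[36,0,0,0,10],[36,0,0,0,0]]
  ]
}}

```text
t: 20.32
eef_pos: [0.4282, -0.2399, 0.2988]
ee_rot: [3.141, 0.003, -0.708]
force: [-0.2, -0.8, -5.2]
width: 0.0432
```

```bash
python3 plan.py -40.6 517,-340,300 517,-340,177
```

```text
now [ 428.2 -239.9  298.8] yaw -40.6 turn needed 0.0 t 20.3
517,-340,300 : 3 x [np.float64(44.2), np.float64(6.1), np.float64(-0.4)]
517,-340,177 : 3 x [np.float64(0.0), np.float64(-0.0), np.float64(41.0)]
```

>>> {"api": "servo_tool", "payload": {
  "steps": [
    [[36,44.2,6,0,0],[36,44.2,6,0,0],[36,44.2,6,0,0],[36,0,0,40,0],[36,0,0,40,0],[36,0,0,38,0],[36,0,0,0,0]]
  ]
}}

```text
t: 21.2
eef_pos: [0.5157, -0.3391, 0.1782]
ee_rot: [3.139, 0.008, -0.706]
force: [-0.5, -0.1, -4.1]
width: 0.0427
```

>>> {"api": "servo_tool", "payload": {
  "steps": [
    [[70,0,0,0,0],[70,0,0,0,0],[70,0,0,0,0],[70,0,0,-40,0],[70,0,0,-50,0],[70,0,0,-40,0],[70,0,0,0,0]]
  ]
}}

```text
t: 22.08
eef_pos: [0.5197, -0.341, 0.3175]
ee_rot: [-3.139, -0.008, -0.708]
force: [0.1, 0.3, -0.8]
width: 0.0702
```

```bash
python3 - <<'E'
from meas import *
shot("wrist","w7.png"); d=shot("top","t7.png"); bats(cloud(d),0)
E
python3 plan.py -40.6 430,-240,300 
```

```text
bat [231. 159.] (array([605.2, 344.2]), array([95.7, 43.4]), 0.2, 391)
bat [262. 158.] (array([606.8, 241.3]), array([44.4, 96.8]), 89.1, 390)
now [ 518.3 -340.1  313.2] yaw -40.6 turn needed 0.0 t 22.2
430,-240,300 : 3 x [np.float64(-44.1), np.float64(-6.2), np.float64(4.4)]
```

View pics/w7.png

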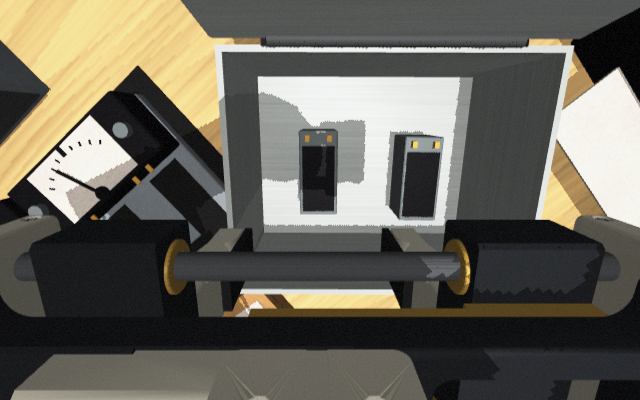

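View pics/t7.png

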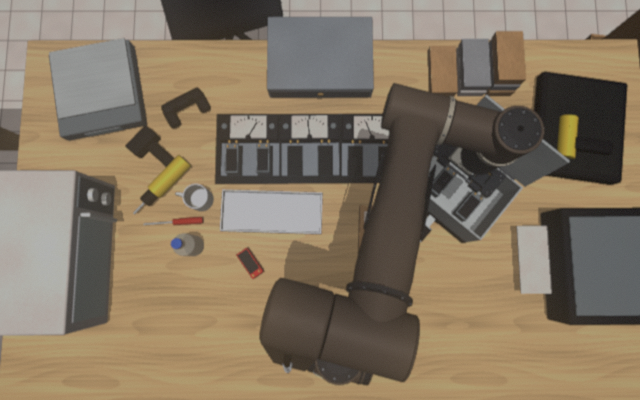

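```bash
python3 plan.py -40.6 364,-283,310 364,-283,100 364,-283,36
```

```text
now [ 518.3 -340.1  313.2] yaw -40.6 turn needed 0.0 t 22.2
364,-283,310 : 4 x [np.float64(-38.6), np.float64(14.3), np.float64(0.8)]
364,-283,100 : 5 x [np.float64(0.0), np.float64(-0.0), np.float64(42.0)]
364,-283,36 : 2 x [np.float64(0.0), np.float64(-0.0), np.float64(32.0)]
```

>>> {"api": "servo_tool", "payload": {
  "steps": [
    [[80,-38.6,14.3,0,0],[80,-38.6,14.3,0,0],[80,-38.6,14.3,0,0],[80,-38.6,14.3,0,0],[80,0,0,45,0],[80,0,0,45,0],[80,0,0,45,0],[80,0,0,0,0]]
  ]
}}

```text
t: 23.18
eef_pos: [0.3611, -0.2823, 0.1741]
ee_rot: [3.139, 0.007, -0.709]
force: [-0.1, 0.4, 0.6]
width: 0.0801
```

```bash
python3 plan.py -40.6 364,-283,36; python3 - <<'E'
from meas import *
d=shot("wrist","w8.png"); w=cloud(d); z=w[...,2]
m=(z>.025)&(z<.06)&(np.hypot(w[...,0]-.37,w[...,1]+.288)<.07); print(rect(w,m))
E
```

```text
now [ 361.1 -282.3  174.1] yaw -40.6 turn needed -0.0 t 23.2
364,-283,36 : 3 x [np.float64(0.9), np.float64(-0.4), np.float64(46.0)]
(array([ 379.5, -296.2]), array([78.4, 91.7]), 49.4, 4639)
```

View pics/w8.png

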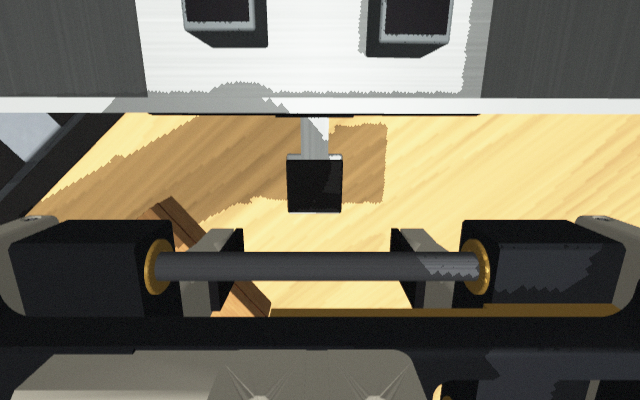

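>>> {"api": "servo_tool", "payload": {
  "steps": [
    [[80,1.5,-0.5,45,0],[80,1.5,-0.5,45,0],[80,0,0,30,0],[80,0,0,15,0],[80,0,0,3,0],[80,0,0,0,0]]
  ]
}}

```text
t: 23.98
eef_pos: [0.368, -0.2847, 0.0404]
ee_rot: [-3.141, -0.002, -0.708]
force: [-0.6, -1.0, 0.0]
width: 0.0802
```

>>> {"api": "servo_tool", "payload": {
  "steps": [
    [[44,0,0,0,0],[44,0,0,0,0],[44,0,0,0,0],[44,0,0,0,0],[44,0,0,0,0],[44,0,0,0,0]]
  ],
  "squeeze": 25
}}

```text
t: 24.72
eef_pos: [0.3666, -0.2845, 0.0394]
ee_rot: [3.141, -0.0, -0.708]
force: [-2.9, -3.9, 5.4]
width: 0.0495
```

>>> {"api": "servo_tool", "payload": {
  "steps": [
    [[44,0.2,0,-2,0],[44,0.2,0,-2,0],[44,0.2,0,-2,0],[44,0.2,0,-2,0],[44,0.2,0,-2,0],[44,0.1,0,-2,0],[44,0.1,0,-2,0],[44,0,0,-2,0]]
  ]
}}

```text
t: 25.72
eef_pos: [0.3664, -0.2845, 0.055]
ee_rot: [3.141, 0.002, -0.709]
force: [-5.5, 3.5, 0.9]
width: 0.0496
```

```bash
python3 - <<'E'
from h import *
shot("scene","s9.png",(80,40,400,300),2)
E
```

```text
(no output)
```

View pics/s9.png

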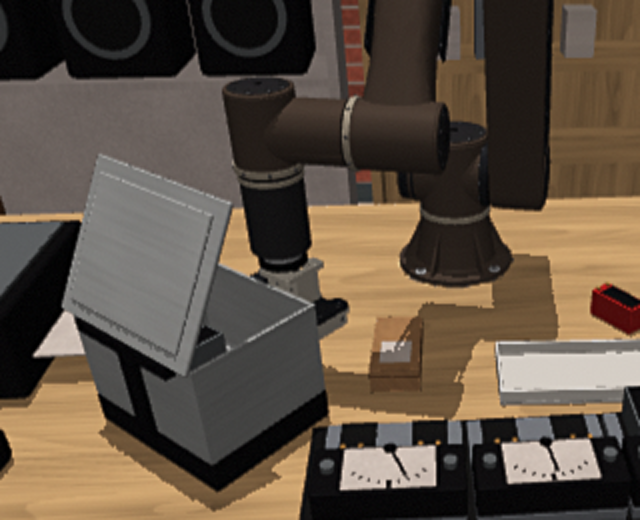

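>>> {"api": "servo_tool", "payload": {
  "steps": [
    [[44,0,0,-2,0],[44,0,0,-2,0],[44,0,0,-2,0],[44,0,0,-2,0],[44,0,0,-2,0],[44,0,0,-2,0],[44,0,0,-2,0],[44,0,0,-2,0]]
  ]
}}

```text
t: 26.78
eef_pos: [0.3679, -0.2856, 0.0721]
ee_rot: [3.141, -0.001, -0.708]
force: [-5.9, -3.5, 5.7]
width: 0.0498
```

>>> {"api": "servo_tool", "payload": {
  "steps": [
    [[44,0,0,-2,0],[44,0,0,-2,0],[44,0,0,-2,0],[44,0,0,-1,0],[44,0,0,-1,0],[44,0,0,0,0]]
  ]
}}

```text
t: 27.52
eef_pos: [0.3685, -0.286, 0.0781]
ee_rot: [-3.142, -0.002, -0.709]
force: [3.4, -14.1, -25.1]
width: 0.0496
```

```bash
python3 - <<'E'
from h import *
shot("scene","s10.png",(80,40,400,300),2)
E
```

```text
(no output)
```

View pics/s10.png

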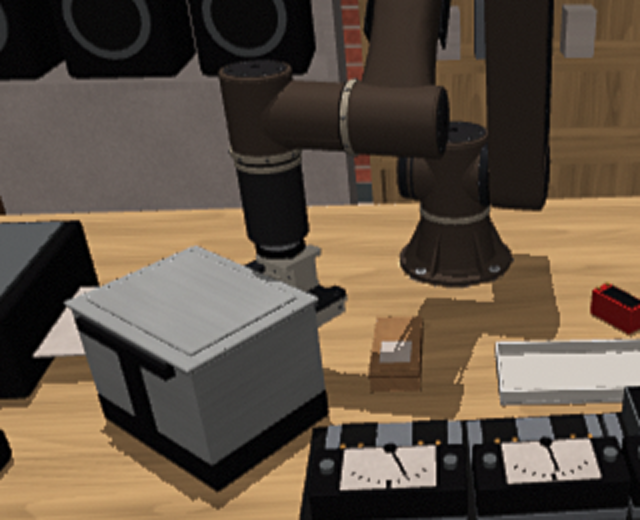

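>>> {"api": "servo_tool", "payload": {
  "steps": [
    [[44,0,0,1,0],[80,0,0,0,0],[80,0,0,0,0],[80,0,0,0,0],[80,-12,0,0,0],[80,0,0,-50,0],[80,0,0,-50,0],[80,0,0,-50,0]]
  ]
}}

```text
t: 28.58
eef_pos: [0.3576, -0.2766, 0.2297]
ee_rot: [-3.141, -0.0, -0.708]
force: [0.5, -1.5, 0.4]
width: 0.08
```

>>> {"api": "servo_tool", "payload": {
  "steps": [
    [[70,0,0,-50,0],[70,0,0,-20,-10.2],[70,0,0,0,-10.2],[70,0,0,0,-10.2],[70,0,0,0,-10],[70,0,0,0,0]]
  ]
}}

```text
t: 29.32
eef_pos: [0.358, -0.2768, 0.298]
ee_rot: [-3.141, -0.0, -0.001]
force: [0.8, -0.1, -0.2]
width: 0.0699
```

```bash
python3 - <<'E'
from meas import *
d=shot("top","t8.png"); bats(cloud(d),0)
shot("scene","s11.png",(80,40,400,300),2)
E
python3 plan.py 0 480,-100,290 606,241,220
```

```text
bat [231. 159.] (array([604.9, 344.6]), array([44.1, 95.9]), 89.5, 394)
bat [262. 158.] (array([606.5, 241.3]), array([43.5, 96.7]), 89.8, 392)
now [ 358.2 -277.   298.1] yaw -0.2 turn needed -0.2 t 29.4
480,-100,290 : 5 x [np.float64(24.4), np.float64(-35.4), np.float64(1.6)]
606,241,220 : 8 x [np.float64(15.8), np.float64(-42.6), np.float64(8.8)]
```

View pics/s11.png

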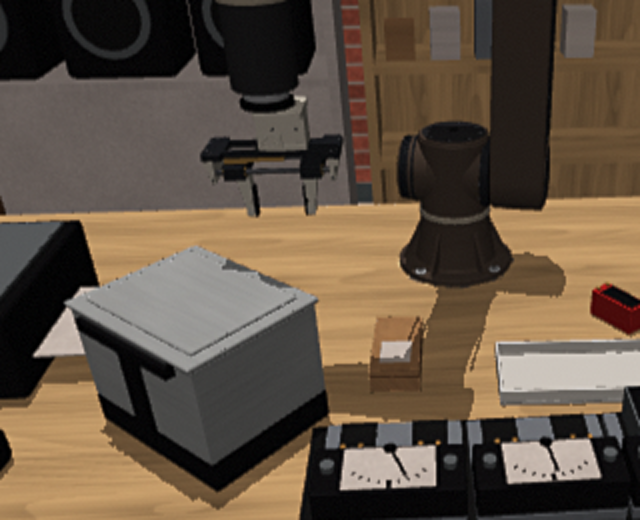

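Lid stays shut. On to the good set.

>>> {"api": "servo_tool", "payload": {
  "steps": [
    [[70,24.4,-35.4,0,0],[70,24.4,-35.4,0,0],[70,24.4,-35.4,0,0],[70,24.4,-35.4,0,0],[70,24.4,-35.4,0,0]]
  ]
}}

```text
t: 30.05
eef_pos: [0.481, -0.0989, 0.2982]
ee_rot: [-3.142, -0.0, -0.003]
force: [0.9, -0.9, -0.5]
width: 0.0699
```

>>> {"api": "servo_tool", "payload": {
  "steps": [
    [[70,15.8,-42.6,9,0],[70,15.8,-42.6,9,0],[70,15.8,-42.6,9,0],[70,15.8,-42.6,9,0],[70,15.8,-42.6,9,0],[70,15.8,-42.6,9,0],[70,15.8,-42.6,9,0],[70,15.8,-42.6,9,0]]
  ]
}}

```text
t: 31.05
eef_pos: [0.6071, 0.2419, 0.2257]
ee_rot: [3.141, 0.0, -0.004]
force: [0.9, 0.1, 0.2]
width: 0.07
```

```bash
python3 plan.py 0 606,241,58; python3 - <<'E'
from meas import *
d=shot("wrist","w12.png"); bats(cloud(d),0)
E
```

```text
now [607.1 241.9 225.7] yaw -0.2 turn needed -0.2 t 31.1
606,241,58 : 4 x [np.float64(-0.3), np.float64(0.2), np.float64(41.9)]
bat [209. 185.] (array([606.9, 344.4]), array([96.4, 43.2]), 0.4, 4588)
bat [317. 186.] (array([607.7, 241.4]), array([43.1, 94.3]), 89.5, 4363)
```

>>> {"api": "servo_tool", "payload": {
  "steps": [
    [[66,0,0,50,0],[66,0,0,50,0],[66,0,0,40,0],[66,0,0,27,0],[36,0,0,0,0],[36,0,0,0,0],[36,0,0,0,0],[36,0,0,0,0]]
  ],
  "squeeze": 35
}}

```text
t: 32.1
eef_pos: [0.6079, 0.2412, 0.0609]
ee_rot: [-3.14, -0.003, -0.0]
force: [-0.8, 2.2, 6.0]
width: 0.043
```

>>> {"api": "servo_tool", "payload": {
  "steps": [
    [[36,0,0,-10,0],[36,0,0,-40,0],[36,0,0,-40,0],[36,0,0,0,0]]
  ]
}}

```text
t: 32.6
eef_pos: [0.6084, 0.2413, 0.1532]
ee_rot: [-3.138, -0.005, 0.0]
force: [0.2, 0.3, -4.8]
width: 0.0428
```

```bash
python3 plan.py 0 433,150,145 433,150,43
```

```text
now [608.4 241.3 153.2] yaw 0.0 turn needed 0.0 t 32.6
433,150,145 : 4 x [np.float64(-43.9), np.float64(22.8), np.float64(2.0)]
433,150,43 : 3 x [np.float64(0.0), np.float64(0.0), np.float64(34.0)]
```

>>> {"api": "servo_tool", "payload": {
  "steps": [
    [[36,-44,22.8,0,0],[36,-44,22.8,0,0],[36,-44,22.8,0,0],[36,-44,22.8,0,0],[36,0,0,40,0],[36,0,0,40,0],[36,0,0,20,0],[36,0,0,0,0]]
  ]
}}

```text
t: 33.6
eef_pos: [0.4292, 0.1478, 0.0474]
ee_rot: [3.138, 0.004, -0.001]
force: [-0.3, 0.7, -4.4]
width: 0.0432
```

>>> {"api": "servo_tool", "payload": {
  "steps": [
    [[36,0,0,4,0],[36,0,0,3,0],[36,0,0,2,0],[36,0,0,0,0]]
  ]
}}

```text
t: 34.1
eef_pos: [0.4314, 0.1497, 0.0427]
ee_rot: [-3.141, -0.002, 0.001]
force: [-11.2, -1.5, 27.7]
width: 0.0428
```

>>> {"api": "servo_tool", "payload": {
  "steps": [
    [[36,0,0,-2,0],[66,0,0,0,0],[66,0,0,0,0],[66,0,0,0,0],[66,0,0,-40,0],[66,0,0,-50,0],[66,0,0,-50,0],[66,0,0,-50,0]]
  ]
}}

```text
t: 35.1
eef_pos: [0.4308, 0.1491, 0.2338]
ee_rot: [-3.142, -0.0, 0.0]
force: [0.3, 0.3, -0.1]
width: 0.0658
```

```bash
python3 plan.py 0 606,344,230; python3 - <<'E'
from meas import *
d=shot("top","t13.png",(150,90,420,290),2.9); bats(cloud(d),0)
E
```

```text
now [430.8 149.1 233.8] yaw 0.0 turn needed 0.0 t 35.1
606,344,230 : 6 x [np.float64(29.2), np.float64(-32.5), np.float64(0.6)]
bat [231. 159.] (array([605.3, 344.7]), array([96.3, 43.5]), 0.3, 386)
```

View pics/t13.png

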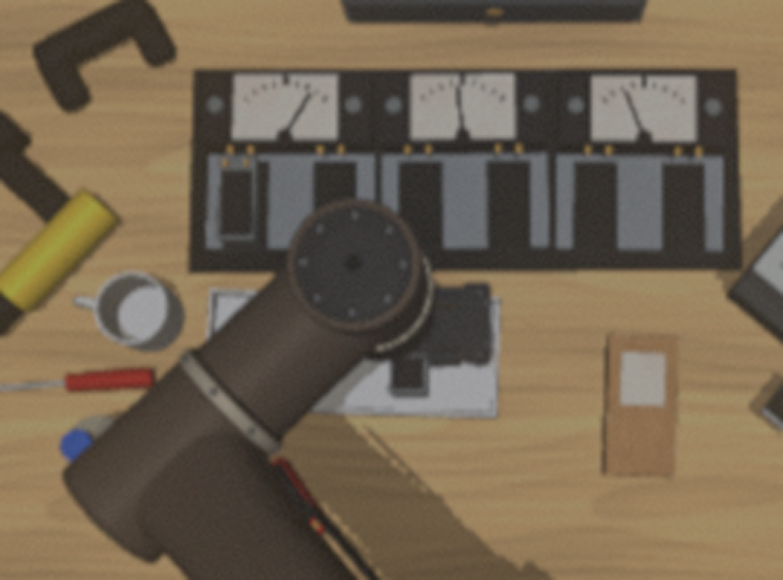

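>>> {"api": "servo_tool", "payload": {
  "steps": [
    [[66,29.2,-32.6,0,0],[66,29.2,-32.6,0,0],[66,29.2,-32.6,0,0],[66,29.2,-32.6,0,0],[66,29.2,-32.6,0,0],[66,29.2,-32.6,0,0],[66,0,0,0,0]]
  ]
}}

```text
t: 36.02
eef_pos: [0.6074, 0.3466, 0.2295]
ee_rot: [3.14, 0.002, 0.001]
force: [-0.0, -1.3, -0.6]
width: 0.0662
```

```bash
python3 plan.py 0 607,344,60; python3 - <<'E'
from meas import *
d=shot("wrist","w14.png"); bats(cloud(d),0)
E
```

```text
now [607.4 346.6 229.5] yaw 0.0 turn needed 0.0 t 36.0
607,344,60 : 4 x [np.float64(-0.1), np.float64(0.7), np.float64(42.4)]
bat [318. 186.] (array([606.7, 344.8]), array([95.7, 43.1]), 0.3, 4305)
```

>>> {"api": "servo_tool", "payload": {
  "steps": [
    [[66,0,0.5,50,0],[66,0,0.5,50,0],[66,0,0,40,0],[66,0,0,31,0],[36,0,0,0,0],[36,0,0,0,0],[36,0,0,0,0],[36,0,0,0,0]]
  ]
}}

```text
t: 37.08
eef_pos: [0.6071, 0.3448, 0.0634]
ee_rot: [-3.139, -0.003, 0.0]
force: [0.4, 0.5, 6.9]
width: 0.0429
```

>>> {"api": "servo_tool", "payload": {
  "steps": [
    [[36,0,0,-10,0],[36,0,0,-40,0],[36,0,0,-40,0],[36,0,0,0,0]]
  ]
}}

```text
t: 37.58
eef_pos: [0.6075, 0.3449, 0.1551]
ee_rot: [-3.138, -0.005, 0.0]
force: [-0.7, 0.1, -6.3]
width: 0.0429
```

```bash
python3 plan.py 0 433,278,145 433,278,43
```

```text
now [607.5 344.9 155.1] yaw 0.0 turn needed 0.0 t 37.6
433,278,145 : 4 x [np.float64(-43.6), np.float64(16.7), np.float64(2.5)]
433,278,43 : 3 x [np.float64(0.0), np.float64(0.0), np.float64(34.0)]
```

>>> {"api": "servo_tool", "payload": {
  "steps": [
    [[36,-43.5,16.7,0,0],[36,-43.5,16.7,0,0],[36,-43.5,16.7,0,0],[36,-43.5,16.7,0,0],[36,0,0,40,0],[36,0,0,40,0],[36,0,0,20,0],[36,0,0,0,0]]
  ]
}}

```text
t: 38.58
eef_pos: [0.4306, 0.2752, 0.0489]
ee_rot: [3.137, 0.004, -0.001]
force: [-0.1, 0.5, -4.8]
width: 0.0428
```

>>> {"api": "servo_tool", "payload": {
  "steps": [
    [[36,0,0,4,0],[36,0,0,3,0],[36,0,0,1,0],[36,0,0,0,0]]
  ]
}}

```text
t: 39.08
eef_pos: [0.4325, 0.2775, 0.0453]
ee_rot: [-3.14, -0.001, 0.001]
force: [-6.6, -2.5, 12.8]
width: 0.0427
```

>>> {"api": "servo_tool", "payload": {
  "steps": [
    [[36,0,0,-1,0],[66,0,0,0,0],[66,0,0,0,0],[66,0,0,0,0],[66,0,0,-40,0],[66,0,0,-50,0],[66,0,0,-50,0],[66,0,0,-50,0]]
  ]
}}

```text
t: 40.08
eef_pos: [0.432, 0.2769, 0.2359]
ee_rot: [-3.141, -0.0, 0.0]
force: [0.8, 0.9, 0.1]
width: 0.0656
```

>>> {"api": "servo_tool", "payload": {
  "steps": [
    [[66,45,0,-10,0],[66,45,0,-10,0],[66,45,0,0,0],[66,45,0,0,0],[66,20,0,0,0],[66,0,0,0,0]]
  ]
}}

```text
t: 40.83
eef_pos: [0.6331, 0.2766, 0.2526]
ee_rot: [3.14, 0.001, -0.002]
force: [-0.6, 0.6, 0.3]
width: 0.0662
```

```bash
python3 - <<'E'
from meas import *
d=shot("wrist","w15.png"); e=shot("top","t15.png"); shot("scene","s15.png")
for k in (d,e):
    w=cloud(k); x,y,z=w[...,0],w[...,1],w[...,2]
    m=(x>.37)&(x<.495)&(y>.06)&(y<.37)&(z>.045)&(z<.075)
    n,l,st,ce=cv2.connectedComponentsWithStats(m.astype(np.uint8))
    for i in range(1,n):
        if st[i,4]>60: print(ce[i].round(),rect(w,l==i),np.nanmedian(z[l==i]).round(4))
E
```

```text
[316. 303.] (array([477.6, 276.7]), array([42.2,  9.3]), 89.9, 387) 0.0553
[252. 212.] (array([431.4, 277.5]), array([44.7, 97.2]), 89.8, 406) 0.0569
[290. 211.] (array([431.3, 149.6]), array([97.3, 40.2]), 0.2, 386) 0.057
```

View pics/t15.png

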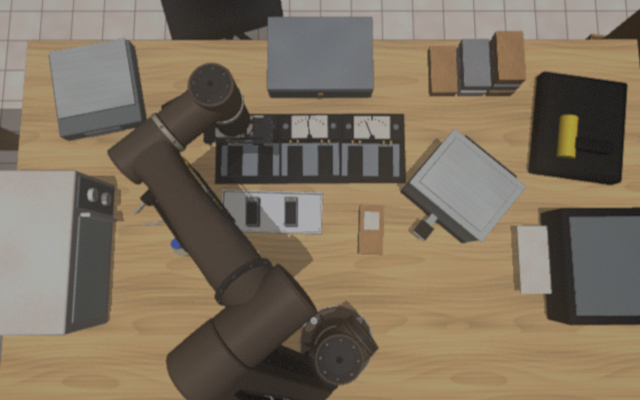

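View pics/s15.png

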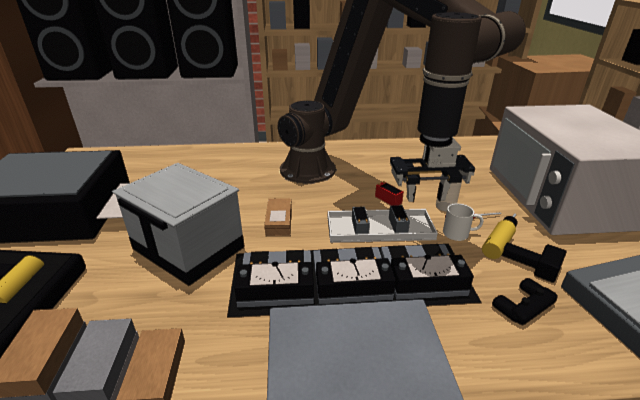

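```bash
python3 - <<'E'
from meas import *
d=shot("top"); w=cloud(d); z=w[...,2]
m=(np.hypot(w[...,0]-.3695,w[...,1]+.2876)<.012); print("pad z",np.nanmedian(z[m]))
for b in (-.1,0,.09):
    c=np.array([.4951,-.396])+b*np.array([.757,-.653]); m=np.hypot(w[...,0]-c[0],w[...,1]-c[1])<.02; print("lid",b,np.nanmedian(z[m]))
arm.job_done()
E
```

```text
pad z 0.07611171514409183
lid -0.1 0.16883207956071122
lid 0 0.21478267566627018
lid 0.09 0.21202957572924208
the job is handed in; nothing more can be done
```

I handed the job in after about 41 s of robot time, with every battery where its needle said it should go and the bin lid shut. No verdict is reported, so this rests on my own checks.

- **Spent sets:** the needles on the middle and right testers were left of the mark. I pressed the pedal until the lid stayed open, then put their two batteries (one each) in the bin. The wrist picture showed both on the bin floor.
- **Lid:** I then pinched the pedal pad and eased it up at about 16 mm/s, so the lid closed slowly.
- **Good set:** the left tester's needle was right of the mark. Its two batteries now stand upright in the tray.
- **Bystanders:** I touched neither the red look-alike nor any bystander. I did not measure the bystanders' positions again. In the last pictures the phone box, mug and drill look unmoved, while the arm hides the screwdriver and most of the spray bottle from above.

Last checks:
- **Tray:** the battery tops measured 57 mm, as expected for standing on the floor, with both footprints inside the walls.
- **Pedal:** the pad measured 76 mm, which is fully up.
- **Lid:** it measured 215 mm in the middle and 212 mm at the rear, so about flat.
- **Disagreement:** one lid sample at the front edge read 169 mm. I took that as points on the bin's front wall, since the final pictures show the lid shut, and did not measure it again.
- **Not watched:** I did not look inside the bin after closing the lid, and I saw no battery being knocked aside.

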